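Address a laundry call unit and stand it on its handle

ROBOT

A 6-joint arm with a two-finger parallel gripper is mounted at the origin on a cart in front of the work surface, level with it; the furniture and walls round the work are solid. World frame = base frame: x ahead of the robot, y to its left, z up, the work surface at z = 0. Lengths are in mm, angles in rad, forces in N, time in s.
With the tool pointing down it reaches from about 275 to 1000 mm from the base axis. Payload 8.4 kg.
Tool frame: the origin (TCP) lies on the mounting face of the last link; the fingertips stand 173 mm ahead of it and the grasp point (between the pads) lies 155 mm ahead of it; z points along the fingers, y is the line along which they close (so a half turn about z gives the same grasp; the last joint's range is limited). The gripper opens to 85 mm and grips with 20 to 120 N. Pads are 22 mm wide; open, the fingers measure 114 mm over their backs; the gripper's body (76 mm by 85 mm) begins 54 mm behind the grasp point. The pads swing forward as they close: fully open they stand 13 mm farther back than shut.
Start: joints at [1.328, 0.353, 1.633, -0, 1.155, -0.002], TCP at [149.048, 606.971, 404.681] pointing down, gripper open.
Joint ranges: [-2.63, 2.63], [-0.92, 2.1], [0.06, 2.66], [-1.3, 4.44], [0, 2.69], [-3.02, 3.02]. Speed limits (rad/s): [2.22, 2.22, 2.79, 3.14, 3.14, 3.14].

INTERFACE

Orientations are given as [roll, pitch, yaw] about the fixed x, y, z axes, in that order (R = Rz(yaw) Ry(pitch) Rx(roll)).
In Python, from rig import r gives the robot as it stands.
- The arm moves only by the tool apply_moves, never from a script. Its argument "deltas" is a list of rows, each an object with "claw": the gripper command: -1 is fully open, 1 is shut, values between are in proportion; "delta_pos": the shift along the tool's x, y, z in cm, a list of three; "yaw": the turn about the tool's z in rad. In form: [{"claw": claw, "delta_pos": [tx, ty, tz], "yaw": yaw}, ...]. A call has 1 to 8 rows; each row shifts and turns the commanded pose from where the row before left it, along the tool's axes as they then stand; what a row does not reach is not made up. A row lasts 1/8 s, in which the tool goes at most 62.5 mm and 10.7 degrees, less where a joint would pass 70% of its speed; a pose out of reach is approached as far as the arm can. A call with a gripper value outside its range is refused whole. The fingers move at their own pace and stop on an object; "grip_force" is the grip in N (left out, the last holds). Time passes only in rows, so rows that do not move let the fingers close. It gives the time, the measured TCP pose, the force, the opening and the grip force at its end, in the units of the state.
- r.sense(): the state, without advancing time (a new reading comes with each control period).
- r.grab_frame(name): name is "scene" or "top" or "wrist"; returns a dict with "img" (480x640x3 uint8, blue, green, red), "z_map" (480x640 float32, mm along the optical axis (not along the pixel's ray), 0 where there is no reading), "fx", "fy", "cx", "cy" (pixels), "eye" and "rotation" of the camera in the world; the wrist camera has in their place "T_tool_cam" (4x4, takes a point from camera to tool coordinates, whose origin is the TCP and whose axes are the flange's). Camera axes: x right, y up, looking along -z (the intrinsics and any distortion apply to the point x, -y, -z); pixel columns grow to the right and rows downward; lengths in mm; the calibration is good to about 2 mm. A picture is of the moment at which its call begins: read the wrist's pose just before it.
- r.sign_off(): hands the job in; it is judged then, once.
The state is a dict: "clock": time; "qpos": joint angles; "qvel": joint speeds; "joint_efforts": joint torques, N m; "eef_pos": TCP position; "tcp_rot": TCP orientation; "contact_force": force on the tool from outside, world axes, zero at the start; "wrist_torque": the same for the moment, N m; "opening": opening from 0.0 (shut) to 1.0 (fully open); "grasp_force": force on a finger pad.
Only numpy, scipy, OpenCV 4.12 (cv2) and the standard library are available. Lean on these libraries where they do the work, as an engineer would, in place of code of your own. Each camera call takes 0.05 s, during which the arm holds its last target. There are 200 camera calls.

TASK

Set the address of the grey call unit lying face down on the washer: counted from its rounded bottom end, rocker switches 1, 3 and 4 on (pressed down at the side with the white line) and 2 and 5 off. Then swing its handle right over its back to the stop, as a prop, and then stand the unit on the bare stone worktop to the right of the washer, so that the lid is free: leaning back on the handle, its screen facing out into the room. Leave the other things alone.

Things in the scene. Friction and masses are not known exactly. Their poses are not given: they have to be found in the camera images.
- call_unit: Plain grey bar 130 long, 40 wide, 34 thick, 0.42 kg, lying face down (screen under) on the mat. Origin: mid width, on the screen side. x axis: to its rounded bottom end (x = +80, a half round of radius 17 across the thickness; the square top end is at x = -50). y: to its left, seen from behind with the top end nearest. z: out of its back (back surface at z = +34).
- pivot (a point): Middle of the pivot axis (along the unit's y) of handle and caps, at x = -15, y = 0, z = +22 of the unit. At either side a flat steel cap, 18 across, stands out beyond the handle's arms: outer faces at y = +32 and -32, 64 apart. The caps turn freely: held by them, the unit swings until it hangs bottom end down, about upright (centre of mass near x = +29, z = 21).
- bottom (a point): Middle of the unit's rounded bottom end, at x = +80, y = 0, z = +17 of the unit. Being round, the unit stands only when it leans back on the open handle: about 17 degrees from upright, on its bottom and the handle's bar, the bar some 75 behind the bottom, the pivot axis 90 above the surface.
- handle (a joint): Angle of the U-shaped aluminium handle about the pivot axis, rad: 0 = folded, in the unit's plane, its bar out past the top end; grows as the bar swings up and over the back; 2.337 = end stop, slanting out behind the lower half of the back: there it is the prop. Friction hinge (about 0.04 N m), stays where it is left. Open, it hangs over the switches.
- handle_bar (a point): Middle of the handle's grip: a grey sleeve 11 thick and 40 long that turns freely on the cross bar (so it also turns between gripped fingers), parallel to the unit's y axis, 98 from the pivot axis; it moves with the handle. Folded, 57 of free space lie between it and the unit's top end, and nothing lies beneath it down to the mat.
- sw1 (a joint): Tilt of rocker switch 1, rad: +0.25 = on (its +y end, beside the white line, down), -0.25 = off (-y end down). Snap action: pressed at the raised end past level (2 to 3 N) it snaps over and stays. Now and then one starts half-way (near 0), neither on nor off.
- sw1_top (a point): Middle of the top of rocker 1 (of 5, counted from the rounded bottom end), at x = 54, y = 0, z = +41 of the unit; axes as the unit's. The white rocker is 8 wide along x, 20 long along y, 15 from the next; the raised end of its top is 2.5 above this point, the other end 2.5 below.
- sw2 (a joint): Tilt of rocker switch 2, rad: +0.25 = on (its +y end, beside the white line, down), -0.25 = off (-y end down). Snap action: pressed at the raised end past level (2 to 3 N) it snaps over and stays. Now and then one starts half-way (near 0), neither on nor off.
- sw2_top (a point): Middle of the top of rocker 2 (of 5, counted from the rounded bottom end), at x = 39, y = 0, z = +41 of the unit; axes as the unit's. The white rocker is 8 wide along x, 20 long along y, 15 from the next; the raised end of its top is 2.5 above this point, the other end 2.5 below.
- sw3 (a joint): Tilt of rocker switch 3, rad: +0.25 = on (its +y end, beside the white line, down), -0.25 = off (-y end down). Snap action: pressed at the raised end past level (2 to 3 N) it snaps over and stays. Now and then one starts half-way (near 0), neither on nor off.
- sw3_top (a point): Middle of the top of rocker 3 (of 5, counted from the rounded bottom end), at x = 24, y = 0, z = +41 of the unit; axes as the unit's. The white rocker is 8 wide along x, 20 long along y, 15 from the next; the raised end of its top is 2.5 above this point, the other end 2.5 below.
- sw4 (a joint): Tilt of rocker switch 4, rad: +0.25 = on (its +y end, beside the white line, down), -0.25 = off (-y end down). Snap action: pressed at the raised end past level (2 to 3 N) it snaps over and stays. Now and then one starts half-way (near 0), neither on nor off.
- sw4_top (a point): Middle of the top of rocker 4 (of 5, counted from the rounded bottom end), at x = 9, y = 0, z = +41 of the unit; axes as the unit's. The white rocker is 8 wide along x, 20 long along y, 15 from the next; the raised end of its top is 2.5 above this point, the other end 2.5 below.
- sw5 (a joint): Tilt of rocker switch 5, rad: +0.25 = on (its +y end, beside the white line, down), -0.25 = off (-y end down). Snap action: pressed at the raised end past level (2 to 3 N) it snaps over and stays. Now and then one starts half-way (near 0), neither on nor off.
- sw5_top (a point): Middle of the top of rocker 5 (of 5, counted from the rounded bottom end), at x = -6, y = 0, z = +41 of the unit; axes as the unit's. The white rocker is 8 wide along x, 20 long along y, 15 from the next; the raised end of its top is 2.5 above this point, the other end 2.5 below.
- mat: Dark rubber service mat, fixed on the washer lid, 320 x 450, 12 thick; origin under its middle, its flat top at z = +0.006 (world).
- room_point (a point): Fixed point 2 m out in the room; the room is in the -x direction. (The dark stone worktop right of the washer is flat, at z = -0.0057, for y below -0.28 and x 0.35 to 1.02; its part from x 0.42 to 0.60, y -0.50 to -0.37 is free.)
- masking_tape: Bystander: roll of masking tape, 98 across, 25 high, lying on the mat; leave it alone. Origin under its middle.
- marker: Bystander: marker pen, 135 long, 17 thick, lying on the mat; leave it alone. Origin under its middle.
- screwdriver: Bystander: small screwdriver with ribbed handle, about 175 long, 24 thick, lying on the mat; leave it alone. Origin under its middle.
- peg: Bystander: wooden clothes peg, 73 long, 11 high, lying on the mat; leave it alone. Origin under its middle.
- nail_brush: Bystander: small brush, 85 long, 23 high, on the stone worktop; leave it alone. Origin under its middle.

How it is judged:
By the outcome, as a careful person would: the job done as asked, in the order asked, and still so for the second after the job is handed in, with the robot touching nothing.
It also fails if it takes over 67 s, if anything falls off the work surface, if the arm or the gripper's body presses on something with over 40 N, if the wrist force passes 120 N, or if a joint passes its speed limit or range.

## Working session

There is one attempt and no reset: what is moved stays moved. The work goes in short steps, Python scripts to look and compute and a tool call to move; the robot and the scene stay as the last step left them, time stands still between calls to the robot, and variables do not carry over. Pictures are saved under pics/ and viewed, at most 10 in all, crops included, and the job is handed in when it is done.

Besides the shell and the picture viewer there is one more tool, called after "Call:" as name(argument=value, ...), one argument or row to a line, values as JSON. apply_moves: Moves the arm, as the interface text tells. Its arguments: {"type":"object","properties":{"deltas":{"type":"array"},"grip_force":{"type":"number"}},"required":["deltas"]}

```bash
ls; mkdir -p pics; python3 - <<'E'
from rig import r
import cv2,numpy as np
s=r.sense();print(s)
a=r.grab_frame("top");b=r.grab_frame("scene")
for n,f in(("top",a),("scene",b)):
    cv2.imwrite(f"pics/{n}1.png",f["img"]);np.savez(f"{n}1.npz",**f)
    print({k:v for k,v in f.items() if k not in("img","z_map")})
E
```

```text
pics
{'clock': 0.0, 'qpos': array([ 1.32759460e+00,  3.53641571e-01,  1.63416726e+00, -2.02688621e-05,
        1.15516651e+00, -2.41951616e-03]), 'qvel': array([ 1.02490836e-04, -2.35786009e-04, -1.28593441e-04, -4.97089826e-05,
       -5.16067296e-04, -1.89880053e-04]), 'joint_efforts': array([ 1.89421648e-03, -6.05267215e+01, -3.42073095e+01, -1.31033232e-05,
        9.28175985e-03, -6.04259597e-06]), 'eef_pos': array([148.99502879, 606.72907103, 403.95143697]), 'tcp_rot': array([-3.14020993e+00,  1.51864020e-05,  2.90081865e+00]), 'contact_force': array([ 0.07809635, -0.10653459, -0.12803595]), 'wrist_torque': array([-0.01943013,  0.02431168,  0.02138469]), 'grasp_force': 0.0, 'opening': 0.9989715081870829}
{'fx': 487.710694684077, 'fy': 487.710694684077, 'cx': 318.072902517715, 'cy': 239.59671430351767, 'eye': array([ 402.14228909,  -63.10663301, 1140.73247381]), 'rotation': array([ 0.16887428,  0.02257734, -1.57424202])}
{'fx': 533.7899190993318, 'fy': 533.7899190993318, 'cx': 320.56813016322667, 'cy': 249.3137714795586, 'eye': array([ 152.74094293, -639.03577464,  693.82421304]), 'rotation': array([ 0.8357991 ,  0.02142545, -0.65586765])}
```

View pics/top1.png

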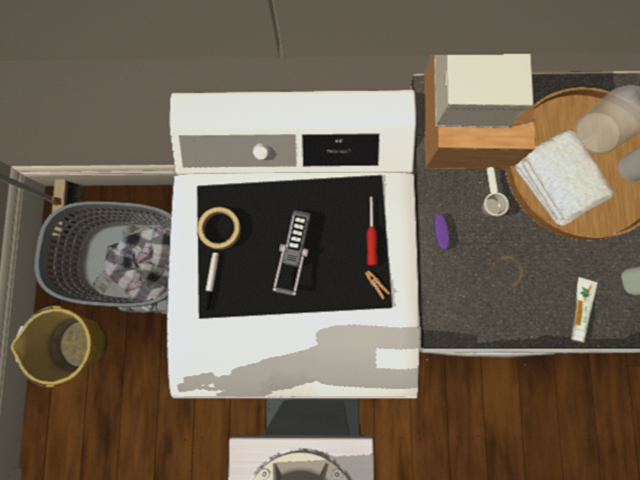

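View pics/scene1.png

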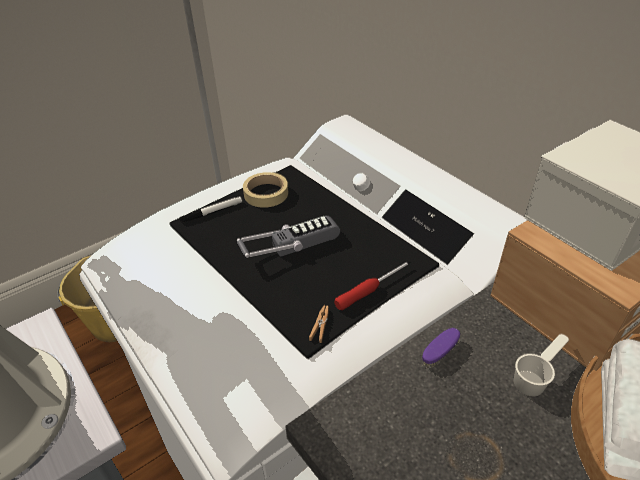

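The unit lies with its rounded end away from the robot: about (298,212) in the top view. Its handle bar, at about (286,291), points toward the robot, and the rockers run along (300,232). I'll get a rough pose first, then look from close by.

```bash
cat > h.py <<'E'
import numpy as np,cv2
from scipy.spatial.transform import Rotation as R
def rot(e): return R.from_euler('xyz',e).as_matrix()
def cam(f,tool=None):
    if 'T_tool_cam' in f:
        T=np.array(f['T_tool_cam']);M=rot(tool['tcp_rot']);return np.array(tool['eef_pos'])+M@T[:3,3],M@T[:3,:3]
    return np.array(f['eye']),rot(f['rotation'])
def cast(f,uv,z,tool=None):
    e,M=cam(f,tool);uv=np.atleast_2d(uv).astype(float)
    d=np.c_[(uv[:,0]-f['cx'])/f['fx'],-(uv[:,1]-f['cy'])/f['fy'],-np.ones(len(uv))]@M.T
    return e+d*((z-e[2])/d[:,2])[:,None]
E
python3 - <<'E'
from h import *
f=dict(np.load('top1.npz'))
print(cast(f,[(198,186),(392,306)],6).round())
hsv=cv2.cvtColor(f['img'],cv2.COLOR_BGR2HSV)
m=((hsv[...,1]<60)&(hsv[...,2]>190)).astype(np.uint8);m2=np.zeros_like(m);m2[205:300,265:325]=m[205:300,265:325]
n,l,st,c=cv2.connectedComponentsWithStats(m2)
for i in range(1,n): print(st[i],c[i].round(1),cast(f,c[i],47).round(1))
print('bar',cast(f,(286,291),28).round(1),'bot',cast(f,(301,211),23).round(1))
E
```

```text
[[ 729.  252.    6.]
 [ 440. -208.    6.]]
[296 218   8   4  20] [299.5 219.7] [[635.4   3.4  47. ]]
[295 224   8   5  18] [298.2 226.2] [[620.3   6.3  47. ]]
[294 231   7   4  19] [296.9 232.4] [[605.7   9.1  47. ]]
[292 237   8   4  22] [295.7 238.6] [[591.3  12.   47. ]]
[290 243   8   4  21] [293.3 244.8] [[577.1  17.3  47. ]]
[282 247   2   4   6] [282.7 248.5] [[568.8  41.5  47. ]]
[303 251   3   3   6] [303.8 251.8] [[560.8  -6.7  47. ]]
[274 288   1   2   2] [274.  288.5] [[478.3  60.2  47. ]]
[294 293   1   1   1] [294. 293.] [[468.   15.2  47. ]]
bar [[473.8  34.8  28. ]] bot [[661.3   1.4  23. ]]
```

Call:
apply_moves(
  deltas=[
    {"claw": 1,"delta_pos": [-3.4,-3.0,0],"yaw": 0},
    {"claw": 1,"delta_pos": [-3.4,-3.0,0],"yaw": 0},
    {"claw": 1,"delta_pos": [-3.4,-3.0,0],"yaw": 0},
    {"claw": 1,"delta_pos": [-3.4,-3.0,0],"yaw": 0},
    {"claw": 1,"delta_pos": [-3.4,-3.0,0.5],"yaw": 0},
    {"claw": 1,"delta_pos": [-3.4,-3.0,0.5],"yaw": 0},
    {"claw": 1,"delta_pos": [-3.4,-3.0,0.5],"yaw": 0},
    {"claw": 1,"delta_pos": [-3.4,-3.0,0.5],"yaw": 0},
  ],
  grip_force=30,
)

```text
clock: 1.1
eef_pos: [356.5, 307.7, 384.4]
tcp_rot: [-3.141, -0.0, 2.901]
contact_force: [-0.3, 0.9, 0.8]
opening: -0.001
grasp_force: 0.0
```

Call:
apply_moves(
  deltas=[
    {"claw": 1,"delta_pos": [-3.4,-3.0,0.5],"yaw": 0},
    {"claw": 1,"delta_pos": [-3.4,-3.0,0.5],"yaw": 0},
    {"claw": 1,"delta_pos": [-3.4,-3.0,0.5],"yaw": 0},
    {"claw": 1,"delta_pos": [-3.4,-3.0,0.5],"yaw": 0},
    {"claw": 1,"delta_pos": [-3.4,-3.0,0.5],"yaw": 0},
    {"claw": 1,"delta_pos": [-3.4,-3.0,0.5],"yaw": 0},
    {"claw": 1,"delta_pos": [-3.4,-3.0,0],"yaw": 0},
    {"claw": 1,"delta_pos": [-2.8,-3.0,0],"yaw": 0},
  ],
)

```text
clock: 2.1
eef_pos: [557.8, 11.1, 354.3]
tcp_rot: [-3.142, -0.0, 2.9]
contact_force: [0.7, -0.0, 0.1]
opening: -0.0
grasp_force: 0.0
```

```bash
python3 - <<'E'
from h import *
from rig import r
import pickle
s=r.sense();f=r.grab_frame("wrist");pickle.dump((s,f),open('w1.pkl','wb'))
print(s['clock'],s['eef_pos'],s['tcp_rot'],s['contact_force'],s['opening']);print(f['T_tool_cam'],f['fx'],f['cx'],f['cy'])
cv2.imwrite('pics/w1.png',f['img'])
E
```

```text
2.1 [557.81101437  11.05689961 354.34356497] [-3.14150891e+00 -3.81078543e-04  2.90047177e+00] [ 0.679274   -0.02789309  0.05025256] -0.000238297436800911
[[-3.67218240e-04  9.60877856e-01  2.76972220e-01  7.05546086e+01]
 [ 9.99999897e-01  2.79326847e-04  3.56783871e-04 -5.42697653e-01]
 [ 2.65459944e-04  2.76972323e-01 -9.60877860e-01  3.05200450e+01]
 [ 0.00000000e+00  0.00000000e+00  0.00000000e+00  1.00000000e+00]] 386.49356982814567 317.1791093744104 240.97925826508003
```

View pics/w1.png

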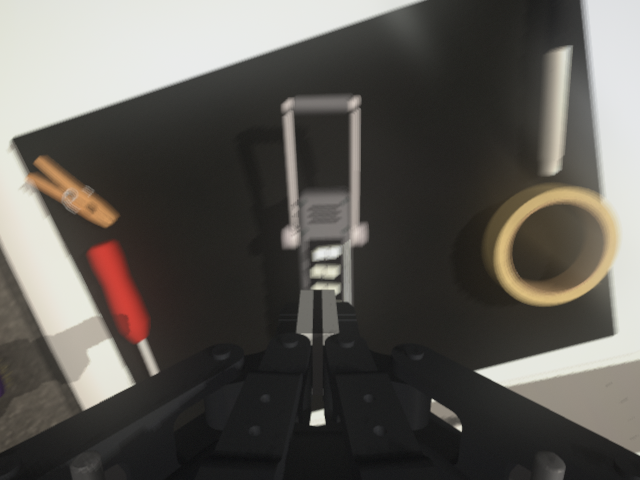

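The wrist view shows the bar at about (320,103) and the caps at (290,238) and (358,233). The fingers hide the rockers from row 290 down, so I'll shift 6 cm away from the robot to see them all.

Call:
apply_moves(
  deltas=[
    {"claw": 1,"delta_pos": [-3,0,0],"yaw": 0},
    {"claw": 1,"delta_pos": [-3.5,0,0],"yaw": 0},
    {"claw": 1,"delta_pos": [0,0,0],"yaw": 0},
  ],
)

```text
clock: 2.52
eef_pos: [621.6, -3.4, 354.3]
tcp_rot: [3.141, 0.001, 2.9]
contact_force: [-1.2, 0.3, -0.7]
opening: 0.003
grasp_force: 0.0
```

```bash
python3 - <<'E'
from h import *
from rig import r
import pickle
s=r.sense();f=r.grab_frame("wrist");pickle.dump((s,f),open('w2.pkl','wb'))
print(s['clock'],s['eef_pos'],s['tcp_rot'])
cv2.imwrite('pics/w2.png',cv2.resize(f['img'][0:310,240:400],None,fx=1.9*2.5/2.5,fy=1.9,interpolation=cv2.INTER_CUBIC) if 0 else cv2.resize(f['img'][10:310,220:420],None,fx=2,fy=2,interpolation=cv2.INTER_CUBIC))
E
```

```text
2.525 [621.6387153   -3.3928654  354.27278361] [3.14149458e+00 6.30353169e-04 2.90005541e+00]
```

View pics/w2.png

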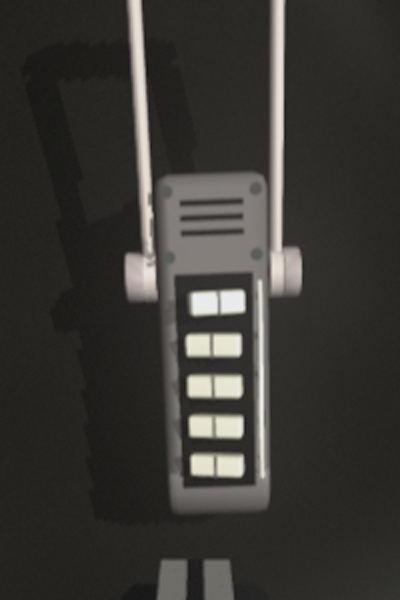

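The crop shows all five rockers, rows 302 (sw5) to 465 (sw1), with the white line at x≈261 on the +y side. Sw5 looks shifted and brighter, so it differs from the others. I'll measure the pose, and the tilts from depth.

```bash
python3 - <<'E'
from h import *
import pickle
s,f=pickle.load(open('w2.pkl','rb'))
img=f['img'];hsv=cv2.cvtColor(img,cv2.COLOR_BGR2HSV);Z=f['z_map']
m=(hsv[...,2]>165).astype(np.uint8);k=np.zeros_like(m);k[150:252,308:346]=1
m=m*k
n,l,st,c=cv2.connectedComponentsWithStats(m)
P=[]
for i in range(1,n):
    if st[i,4]<80: continue
    (cx,cy),wh,a=cv2.minAreaRect(np.argwhere(l==i)[:,::-1].astype(np.float32))
    p=cast(f,(cx,cy),47,s)[0];P.append(p)
    e,M=cam(f,s)
    ys,xs=np.where(l==i);d=Z[ys,xs]
    W=e+(np.c_[(xs-f['cx'])/f['fx'],-(ys-f['cy'])/f['fy'],-np.ones(len(xs))]*d[:,None])@M.T
    hl=xs<cx-4;hr=xs>cx+4
    g=img[ys,xs].mean(1)
    print(st[i],(round(cx,1),round(cy,1)),[round(x,1) for x in wh],p.round(1),'zL',np.median(W[hl,2]).round(1),'zR',np.median(W[hr,2]).round(1),'gray',g[hl].mean().round(),g[hr].mean().round(), 'slope',np.polyfit(W[d>0,1],W[d>0,2],1)[0].round(3))
P=np.array(P);d=P[-1]-P[0];print('dir',np.arctan2(d[1],d[0]),np.hypot(*d[:2]))
# caps & edges: crop px/2+(220,10)
q=lambda x,y:(220+x/2,10+y/2)
print('caps z28',cast(f,[q(127,278),q(300,271)],28,s).round(1))
print('back edges z40',cast(f,[q(158,180),q(265,178),q(170,490),q(270,490)],40,s).round(1))
print('arms z28',cast(f,[q(134,0),q(278,0)],28,s).round(1))
E
```

```text
[330 155  13  12 136] (336.0, 160.5) [11.0, 12.0] [576.6  20.7  47. ] zL 47.0 zR 44.6 gray 212.0 211.0 slope -0.262
[316 156  13  12 144] (322.0, 161.5) [11.0, 12.0] [574.9  11.   47. ] zL 48.8 zR 47.4 gray 216.0 216.0 slope -0.189
[313 177  12  11 129] (318.5, 182.0) [10.0, 11.0] [588.3   5.2  47. ] zL 44.4 zR 46.1 gray 197.0 205.0 slope 0.237
[326 177  15  11 158] (333.0, 182.0) [10.0, 14.0] [590.8  15.2  47. ] zL 47.4 zR 48.5 gray 201.0 207.0 slope 0.157
[314 198  12  10 118] (319.5, 202.5) [9.0, 11.0] [602.9   2.3  47. ] zL 44.6 zR 46.5 gray 203.0 203.0 slope 0.241
[327 198  14  11 152] (333.5, 203.0) [10.0, 13.0] [605.7  12.1  47. ] zL 47.1 zR 48.8 gray 203.0 209.0 slope 0.207
[315 218  11  10 110] (320.0, 222.5) [9.0, 10.0] [617.4  -0.8  47. ] zL 44.5 zR 46.2 gray 197.0 203.0 slope 0.217
[328 218  14  11 148] (334.5, 223.0) [10.0, 13.0] [620.3   9.4  47. ] zL 47.3 zR 48.5 gray 209.0 205.0 slope 0.086
[316 237  11  11 109] (321.0, 242.0) [10.0, 10.0] [632.1  -3.7  47. ] zL 44.6 zR 45.9 gray 214.0 192.0 slope 0.26
[328 238  14  10 138] (334.5, 242.5) [9.0, 13.0] [634.9   6.   47. ] zL 47.2 zR 48.7 gray 201.0 206.0 slope 0.168
dir -0.24701839473609222 60.06737643699355
caps z28 [[560.7 -14.8  28. ]
 [573.6  48.3  28. ]]
back edges z40 [[531.1   5.4  40. ]
 [539.3  41.4  40. ]
 [641.3 -18.6  40. ]
 [650.5  18.9  40. ]]
arms z28 [[472.5  11.7  28. ]
 [484.2  59.1  28. ]]
```

```bash
python3 - <<'E'
from h import *
import pickle
s,f=pickle.load(open('w2.pkl','rb'))
T=np.array(f['T_tool_cam']);Z=f['z_map']
for y in (288,292,296,305,320,335):
    xs=np.arange(270,366,3);d=Z[y,xs]
    W=np.c_[(xs-f['cx'])/f['fx'],np.full(len(xs),-(y-f['cy'])/f['fy']),-np.ones(len(xs))]*d[:,None]@T[:3,:3].T+T[:3,3]
    W=W[W[:,2]<185]
    print(y,[tuple(w.round().astype(int)) for w in W])
E
```

```text
288 [(np.int64(71), np.int64(-1), np.int64(31))]
292 [(np.int64(11), np.int64(-6), np.int64(166)), (np.int64(11), np.int64(-5), np.int64(167)), (np.int64(11), np.int64(-4), np.int64(166)), (np.int64(11), np.int64(-3), np.int64(166)), (np.int64(11), np.int64(-1), np.int64(166)), (np.int64(11), np.int64(0), np.int64(167)), (np.int64(11), np.int64(1), np.int64(166)), (np.int64(11), np.int64(2), np.int64(167)), (np.int64(11), np.int64(3), np.int64(166)), (np.int64(11), np.int64(4), np.int64(167)), (np.int64(11), np.int64(5), np.int64(167))]
296 [(np.int64(11), np.int64(-7), np.int64(162)), (np.int64(12), np.int64(-6), np.int64(161)), (np.int64(12), np.int64(-5), np.int64(161)), (np.int64(11), np.int64(-4), np.int64(163)), (np.int64(11), np.int64(-3), np.int64(162)), (np.int64(12), np.int64(-1), np.int64(161)), (np.int64(12), np.int64(0), np.int64(162)), (np.int64(11), np.int64(1), np.int64(162)), (np.int64(11), np.int64(2), np.int64(163)), (np.int64(11), np.int64(3), np.int64(163)), (np.int64(11), np.int64(4), np.int64(163)), (np.int64(11), np.int64(5), np.int64(163))]
305 [(np.int64(7),
[... 2763 characters left out ...]
64(10), np.int64(-2), np.int64(136)), (np.int64(10), np.int64(-1), np.int64(136)), (np.int64(11), np.int64(0), np.int64(135)), (np.int64(10), np.int64(1), np.int64(136)), (np.int64(10), np.int64(2), np.int64(137)), (np.int64(11), np.int64(2), np.int64(135)), (np.int64(12), np.int64(3), np.int64(132)), (np.int64(12), np.int64(4), np.int64(133)), (np.int64(13), np.int64(5), np.int64(132)), (np.int64(14), np.int64(6), np.int64(130)), (np.int64(14), np.int64(7), np.int64(130)), (np.int64(14), np.int64(7), np.int64(130)), (np.int64(14), np.int64(8), np.int64(130)), (np.int64(14), np.int64(9), np.int64(130)), (np.int64(13), np.int64(10), np.int64(131)), (np.int64(12), np.int64(11), np.int64(132))]
```

Sw5 is on and sw1–4 are off, so sw5 needs pressing off, and 3, 4 and 1 on. The pivot is at about (567,17) with the unit's x direction at −0.203 rad. I'll hover over the −y end of sw5.

Call:
apply_moves(
  deltas=[
    {"claw": 1,"delta_pos": [0,0,0],"yaw": -0.039},
    {"claw": 1,"delta_pos": [2.6,-0.1,3],"yaw": 0},
    {"claw": 1,"delta_pos": [2.6,-0.23,3],"yaw": 0},
    {"claw": 1,"delta_pos": [0,0,3],"yaw": 0},
    {"claw": 1,"delta_pos": [0,0,2.9],"yaw": 0},
    {"claw": 1,"delta_pos": [0,0,0],"yaw": 0},
  ],
)

```text
clock: 3.32
eef_pos: [566.6, 4.6, 234.0]
tcp_rot: [-3.141, -0.005, 2.94]
contact_force: [-0.3, 0.5, -0.9]
opening: -0.0
grasp_force: 0.0
```

Call:
apply_moves(
  deltas=[
    {"claw": 1,"delta_pos": [-0.25,0,0.6],"yaw": 0},
    {"claw": 1,"delta_pos": [0,0,0.4],"yaw": 0},
    {"claw": 1,"delta_pos": [0,0,0.3],"yaw": 0},
    {"claw": 1,"delta_pos": [0,0,0.2],"yaw": 0},
    {"claw": 1,"delta_pos": [0,0,0],"yaw": 0},
  ],
)

```text
clock: 3.95
eef_pos: [571.1, 3.6, 220.9]
tcp_rot: [-3.142, 0.0, 2.94]
contact_force: [-0.4, -0.9, 1.4]
opening: -0.003
grasp_force: 0.5
```

Call:
apply_moves(
  deltas=[
    {"claw": 1,"delta_pos": [0,0,0.15],"yaw": 0},
    {"claw": 1,"delta_pos": [0,0,0.15],"yaw": 0},
    {"claw": 1,"delta_pos": [0,0,0],"yaw": 0},
  ],
)

```text
clock: 4.32
eef_pos: [571.3, 3.8, 218.5]
tcp_rot: [3.141, 0.001, 2.94]
contact_force: [-2.3, -0.5, 11.8]
opening: -0.0
grasp_force: 5.9
```

Call:
apply_moves(
  deltas=[
    {"claw": 1,"delta_pos": [0,0,-1.5],"yaw": 0},
    {"claw": 1,"delta_pos": [-1.22,1.2,0],"yaw": 0},
    {"claw": 1,"delta_pos": [-1.22,1.17,0],"yaw": 0},
    {"claw": 1,"delta_pos": [0,0,0.6],"yaw": 0},
    {"claw": 1,"delta_pos": [0,0,0.4],"yaw": 0},
    {"claw": 1,"delta_pos": [0,0,0.3],"yaw": 0},
    {"claw": 1,"delta_pos": [0,0,0.2],"yaw": 0},
    {"claw": 1,"delta_pos": [0,0,0],"yaw": 0},
  ],
)

```text
clock: 5.32
eef_pos: [599.7, 22.2, 218.5]
tcp_rot: [3.141, 0.0, 2.939]
contact_force: [-2.2, 3.2, 13.4]
opening: 0.001
grasp_force: 6.7
```

Call:
apply_moves(
  deltas=[
    {"claw": 1,"delta_pos": [0,0,-1.5],"yaw": 0},
    {"claw": 1,"delta_pos": [-2.0,0,0],"yaw": 0},
    {"claw": 1,"delta_pos": [-2.15,0,0],"yaw": 0},
    {"claw": 1,"delta_pos": [0,0,0.6],"yaw": 0},
    {"claw": 1,"delta_pos": [0,0,0.4],"yaw": 0},
    {"claw": 1,"delta_pos": [0,0,0.3],"yaw": 0},
    {"claw": 1,"delta_pos": [0,0,0.2],"yaw": 0},
    {"claw": 1,"delta_pos": [0,0,0],"yaw": 0},
  ],
)

```text
clock: 6.32
eef_pos: [639.9, 13.9, 218.4]
tcp_rot: [-3.142, -0.001, 2.94]
contact_force: [-2.6, 0.8, 10.0]
opening: -0.001
grasp_force: 5.3
```

Call:
apply_moves(
  deltas=[
    {"claw": 1,"delta_pos": [0,0,-2],"yaw": 0},
    {"claw": 1,"delta_pos": [0.7,-1,-4],"yaw": 0},
    {"claw": 1,"delta_pos": [0.7,-1,-5],"yaw": 0},
    {"claw": 1,"delta_pos": [0,0,-2.6],"yaw": 0},
    {"claw": 1,"delta_pos": [0,0,0],"yaw": 0},
    {"claw": 1,"delta_pos": [0,0,0],"yaw": 0},
  ],
)

```text
clock: 7.08
eef_pos: [622.1, -3.1, 353.2]
tcp_rot: [-3.141, -0.001, 2.94]
contact_force: [-0.0, -1.6, 0.6]
opening: 0.004
grasp_force: 0.0
```

```bash
cat > sw.py <<'E'
from h import *
from rig import r
import pickle,sys
s=r.sense();f=r.grab_frame("wrist");pickle.dump((s,f),open('w3.pkl','wb'))
img=f['img'];Z=f['z_map'];e,M=cam(f,s)
print(s['clock'],s['eef_pos'],s['tcp_rot'])
v,u=np.mgrid[0:480,0:640]
W=e+(np.stack([(u-f['cx'])/f['fx'],-(v-f['cy'])/f['fy'],-np.ones(u.shape)],-1)*Z[...,None])@M.T
P0=np.array([566.7,16.7]);th=-0.203
ux=np.array([np.cos(th),np.sin(th)]);vy=np.array([-ux[1],ux[0]])
U=(W[...,:2]-P0)@ux-15;V=(W[...,:2]-P0)@vy;z=W[...,2]-6
br=img.max(2)>165
for i,x in enumerate((54,39,24,9,-6)):
    q=br&(abs(U-x)<6)&(abs(V)<11)&(z>36)&(z<46)
    print(i+1,q.sum(),'mean',U[q].mean().round(1),V[q].mean().round(1),'slope',np.polyfit(V[q],z[q],1)[0].round(3),'zL,zR',np.median(z[q&(V<-3)]).round(1),np.median(z[q&(V>3)]).round(1))
# caps
for sg in(1,-1):
    q=br&(V*sg>22)&(V*sg<40)&(abs(U+15)<14)&(z>12)&(z<36)
    print('cap',sg,q.sum(),U[q].min().round(1),U[q].max().round(1),V[q].min().round(1),V[q].max().round(1),z[q].max().round(1))
q=(z>15)&(z<35)&(U<-105)&(U>-125)&(abs(V)<30);print('bar',q.sum(),U[q].mean().round(1) if q.any() else 0)
E
python3 sw.py
```

```text
7.075 [622.1121076   -3.06733669 353.21713175] [-3.14130745e+00 -8.31557726e-04  2.93985564e+00]
1 248 mean 54.1 0.1 slope -0.237 zL,zR 42.5 39.4
2 249 mean 39.0 -1.3 slope 0.225 zL,zR 39.6 42.5
3 267 mean 24.2 0.8 slope -0.257 zL,zR 42.6 39.3
4 272 mean 9.3 0.5 slope -0.242 zL,zR 42.5 39.5
5 289 mean -5.8 -1.0 slope 0.242 zL,zR 39.4 42.7
cap 1 248 -28.7 -9.1 22.0 31.5 33.2
cap -1 251 -28.7 -9.1 -31.5 -22.0 33.1
bar 9 -106.6
```

All five switches are set, and the pose checks out to within 0.3 mm. Next I go over to the bar and turn the tool 90°.

Call:
apply_moves(
  deltas=[
    {"claw": 0,"delta_pos": [5.2,0.28,0],"yaw": 0},
    {"claw": 0,"delta_pos": [5.2,0.28,0],"yaw": 0},
    {"claw": 0,"delta_pos": [5.2,0.27,0],"yaw": 0},
    {"claw": 0,"delta_pos": [0,0,1.2],"yaw": 0.1746},
    {"claw": 0,"delta_pos": [0,0,1.2],"yaw": 0.1746},
    {"claw": 0,"delta_pos": [0,0,1.2],"yaw": 0.1746},
    {"claw": 0,"delta_pos": [0,0,1.2],"yaw": 0.1746},
    {"claw": 0,"delta_pos": [0,0,1.2],"yaw": 0.1746},
  ],
)

```text
clock: 8.12
eef_pos: [470.9, 36.4, 292.1]
tcp_rot: [-3.139, -0.001, 2.061]
contact_force: [0.7, 0.4, 0.3]
opening: 0.501
grasp_force: 0.0
```

Call:
apply_moves(
  deltas=[
    {"claw": 0,"delta_pos": [0,0,1.2],"yaw": 0.1746},
    {"claw": 0,"delta_pos": [0,0,1.2],"yaw": 0.1746},
    {"claw": 0,"delta_pos": [0,0,1.2],"yaw": 0.1746},
    {"claw": 0,"delta_pos": [0,0,1.2],"yaw": 0.1746},
    {"claw": 0,"delta_pos": [0,0,0],"yaw": 0},
    {"claw": 0,"delta_pos": [0,0,0],"yaw": 0},
  ],
)

```text
clock: 8.88
eef_pos: [471.3, 36.4, 245.4]
tcp_rot: [-3.141, 0.0, 1.372]
contact_force: [-0.0, 0.6, 1.2]
opening: 0.502
grasp_force: 0.0
```

```bash
python3 - <<'E'
from rig import r
import numpy as np
s=r.sense();print(s['eef_pos'],s['tcp_rot'],s['qpos'],s['opening'])
P0=np.array([566.7,16.7]);th=-.203;u=np.array([np.cos(th),np.sin(th)]);v=np.array([-u[1],u[0]])
d=P0-98*u-s['eef_pos'][:2];print('need u,v',d@u,d@v,'yaw',np.pi/2+th-s['tcp_rot'][2])
p=np.linspace(0,2.36,17)
print(np.c_[-9.8*np.diff(np.cos(p)),-9.8*np.diff(np.sin(p))].round(2))
E
```

```text
[471.30810913  36.3562426  245.44392516] [-3.14064187e+00  2.85206315e-04  1.37234191e+00] [ 7.38201538e-02  3.50148664e-01  2.08106359e+00 -2.91218379e-05
  7.11372858e-01  2.72296774e-01] 0.5019978489349759
need u,v -0.6040027296309579 -0.020795839909282895 yaw -0.004545583428967159
[[ 0.11 -1.44]
 [ 0.32 -1.41]
 [ 0.52 -1.35]
 [ 0.71 -1.26]
 [ 0.89 -1.14]
 [ 1.05 -0.99]
 [ 1.18 -0.83]
 [ 1.29 -0.65]
 [ 1.37 -0.45]
 [ 1.42 -0.24]
 [ 1.44 -0.03]
 [ 1.43  0.18]
 [ 1.39  0.39]
 [ 1.32  0.59]
 [ 1.22  0.78]
 [ 1.09  0.95]]
```

Call:
apply_moves(
  deltas=[
    {"claw": 0,"delta_pos": [0,-0.06,2.5],"yaw": 0},
    {"claw": 0,"delta_pos": [0,0,2.4],"yaw": 0},
    {"claw": 0,"delta_pos": [0,0,1.0],"yaw": 0},
    {"claw": 1,"delta_pos": [0,0,0],"yaw": 0},
    {"claw": 1,"delta_pos": [0,0,0],"yaw": 0},
    {"claw": 1,"delta_pos": [0,0,0],"yaw": 0},
    {"claw": 1,"delta_pos": [0,0,0],"yaw": 0},
  ],
  grip_force=25,
)

```text
clock: 9.75
eef_pos: [471.2, 36.5, 187.3]
tcp_rot: [3.14, -0.0, 1.368]
contact_force: [1.9, -0.7, -0.2]
opening: 0.119
grasp_force: 24.4
```

Gripped: the opening of about 10 mm matches the sleeve. Now I swing it over.

Call:
apply_moves(
  deltas=[
    {"claw": 1,"delta_pos": [0,0.11,-1.44],"yaw": 0},
    {"claw": 1,"delta_pos": [0,0.32,-1.41],"yaw": 0},
    {"claw": 1,"delta_pos": [0,0.52,-1.35],"yaw": 0},
    {"claw": 1,"delta_pos": [0,0.71,-1.26],"yaw": 0},
    {"claw": 1,"delta_pos": [0,0.89,-1.14],"yaw": 0},
    {"claw": 1,"delta_pos": [0,1.05,-0.99],"yaw": 0},
    {"claw": 1,"delta_pos": [0,1.18,-0.83],"yaw": 0},
    {"claw": 1,"delta_pos": [0,1.29,-0.65],"yaw": 0},
  ],
)

```text
clock: 10.75
eef_pos: [531.1, 24.0, 277.7]
tcp_rot: [-3.141, 0.0, 1.368]
contact_force: [0.1, -0.5, -2.1]
opening: 0.117
grasp_force: 24.4
```

Call:
apply_moves(
  deltas=[
    {"claw": 1,"delta_pos": [0,1.37,-0.45],"yaw": 0},
    {"claw": 1,"delta_pos": [0,1.42,-0.24],"yaw": 0},
    {"claw": 1,"delta_pos": [0,1.44,-0.03],"yaw": 0},
    {"claw": 1,"delta_pos": [0,1.43,0.18],"yaw": 0},
    {"claw": 1,"delta_pos": [0,1.39,0.39],"yaw": 0},
    {"claw": 1,"delta_pos": [0,1.32,0.59],"yaw": 0},
    {"claw": 1,"delta_pos": [0,1.22,0.78],"yaw": 0},
    {"claw": 1,"delta_pos": [0,1.09,0.95],"yaw": 0},
  ],
)

```text
clock: 11.75
eef_pos: [635.6, 2.6, 254.9]
tcp_rot: [-3.141, 0.0, 1.368]
contact_force: [-1.4, -0.3, -0.9]
opening: 0.121
grasp_force: 24.4
```

Call:
apply_moves(
  deltas=[
    {"claw": 1,"delta_pos": [0,0,0],"yaw": 0},
  ],
)

```text
clock: 11.88
eef_pos: [635.1, 2.7, 254.3]
tcp_rot: [-3.14, 0.0, 1.368]
contact_force: [-1.0, 0.9, -2.6]
opening: 0.119
grasp_force: 24.4
```

```bash
python3 - <<'E'
from rig import r
import numpy as np
s=r.sense();p=s['eef_pos'];print(p,s['contact_force'],s['wrist_torque'],s['opening'])
P0=np.array([566.7,16.7]);th=-.203;u=np.array([np.cos(th),np.sin(th)])
a=(p[:2]-P0)@u;h=p[2]-155-28-4;print(a,h,np.hypot(a,h),np.pi-np.arctan2(h,a))
E
```

```text
[635.06655725   2.65032258 254.33237517] [-1.04062403  0.90649816 -2.6429052 ] [ 0.07388193  0.18581963 -0.00045348] 0.11867550247540733
69.79526557722045 67.33237516598007 96.97952279985205 2.374153128006559
```

Call:
apply_moves(
  deltas=[
    {"claw": 1,"delta_pos": [0,0.2,0.25],"yaw": 0},
    {"claw": 1,"delta_pos": [0,0.1,0.15],"yaw": 0},
    {"claw": 1,"delta_pos": [0,0,0],"yaw": 0},
  ],
)

```text
clock: 12.25
eef_pos: [637.7, 2.2, 251.7]
tcp_rot: [-3.142, -0.0, 1.368]
contact_force: [-2.5, 1.0, -1.7]
opening: 0.116
grasp_force: 24.4
```

Call:
apply_moves(
  deltas=[
    {"claw": 0,"delta_pos": [0,0,0],"yaw": 0},
    {"claw": 0,"delta_pos": [0,0,0],"yaw": 0},
    {"claw": 0,"delta_pos": [0,0,-1],"yaw": 0},
    {"claw": 0,"delta_pos": [0,0,-3],"yaw": 0},
    {"claw": 0,"delta_pos": [0,2,-3],"yaw": 0},
    {"claw": 0,"delta_pos": [0,2,-3],"yaw": 0},
    {"claw": 0.5,"delta_pos": [0,0,0],"yaw": -0.1746},
    {"claw": 1,"delta_pos": [0,0,0],"yaw": -0.1746},
  ],
)

```text
clock: 13.25
eef_pos: [677.5, -6.0, 353.3]
tcp_rot: [3.139, 0.0, 1.723]
contact_force: [0.0, 0.1, -0.7]
opening: 0.084
grasp_force: 0.0
```

Call:
apply_moves(
  deltas=[
    {"claw": 1,"delta_pos": [0,0,0],"yaw": -0.1746},
    {"claw": 1,"delta_pos": [0,0,0],"yaw": -0.1746},
    {"claw": 1,"delta_pos": [0,0,0],"yaw": -0.1746},
    {"claw": 1,"delta_pos": [0,0,0],"yaw": -0.1746},
    {"claw": 1,"delta_pos": [0,0,0],"yaw": -0.1746},
    {"claw": 1,"delta_pos": [0,0,0],"yaw": -0.1746},
    {"claw": 1,"delta_pos": [0,0,0],"yaw": -0.1746},
    {"claw": 1,"delta_pos": [0,0,0],"yaw": 0},
  ],
)

```text
clock: 14.25
eef_pos: [677.2, -5.9, 352.6]
tcp_rot: [3.141, 0.001, 2.939]
contact_force: [-0.5, -0.6, 0.3]
opening: -0.0
grasp_force: 0.0
```

```bash
python3 sw.py; python3 - <<'E'
from h import *
import pickle
s,f=pickle.load(open('w3.pkl','rb'));cv2.imwrite('pics/w4.png',f['img'])
Z=f['z_map'];e,M=cam(f,s);v,u=np.mgrid[0:480,0:640]
W=e+(np.stack([(u-f['cx'])/f['fx'],-(v-f['cy'])/f['fy'],-np.ones(u.shape)],-1)*Z[...,None])@M.T
P0=np.array([566.7,16.7]);th=-0.203
ux=np.array([np.cos(th),np.sin(th)]);vy=np.array([-ux[1],ux[0]])
U=(W[...,:2]-P0)@ux-15;V=(W[...,:2]-P0)@vy;z=W[...,2]-6
q=(z>85)&(z<110)&(abs(U-53)<35)&(abs(V)<15)&(Z>0)
print('bar',q.sum(),U[q].mean(),np.percentile(z[q],95),z[q].mean())
E
```

```text
14.25 [677.22383609  -5.90430541 352.59028828] [3.14134588e+00 1.21573835e-03 2.93855506e+00]
bar 1048 45.29228388148127 98.89872233542812 97.00266742622844sw.py:15: RuntimeWarning: Mean of empty slice.
  print(i+1,q.sum(),'mean',U[q].mean().round(1),V[q].mean().round(1),'slope',np.polyfit(V[q],z[q],1)[0].round(3),'zL,zR',np.median(z[q&(V<-3)]).round(1),np.median(z[q&(V>3)]).round(1))
  ret = ret.dtype.type(ret / rcount)
Traceback (most recent call last):
  File "sw.py", line 15, in <module>
    print(i+1,q.sum(),'mean',U[q].mean().round(1),V[q].mean().round(1),'slope',np.polyfit(V[q],z[q],1)[0].round(3),'zL,zR',np.median(z[q&(V<-3)]).round(1),np.median(z[q&(V>3)]).round(1))
                                                                               ~~~~~~~~~~^^^^^^^^^^^^^
TypeError: expected non-empty vector for x
```

View pics/w4.png

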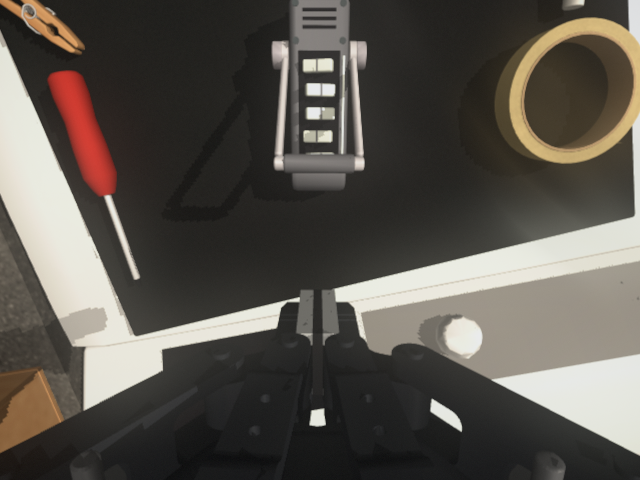

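The view shows the handle swung over, with its bar at (320,163), and the caps at (280,55) and (359,55). I'll measure the cap positions again, since the unit may have shifted.

```bash
cat > caps.py <<'E'
from h import *
import pickle
s,f=pickle.load(open('w3.pkl','rb'));img=f['img']
Z=f['z_map'];e,M=cam(f,s);v,u=np.mgrid[0:480,0:640]
W=e+(np.stack([(u-f['cx'])/f['fx'],-(v-f['cy'])/f['fy'],-np.ones(u.shape)],-1)*Z[...,None])@M.T
P0=np.array([566.7,16.7]);th=-0.203
ux=np.array([np.cos(th),np.sin(th)]);vy=np.array([-ux[1],ux[0]])
U=(W[...,:2]-P0)@ux-15;V=(W[...,:2]-P0)@vy;z=W[...,2]-6
br=img.max(2)>150
for i,x in enumerate((54,39,24,9,-6)):
    q=br&(abs(U-x)<7)&(abs(V)<11)&(z>36)&(z<46)
    if q.sum()>30: print(i+1,q.sum(),U[q].mean().round(1),V[q].mean().round(1),'slope',np.polyfit(V[q],z[q],1)[0].round(3))
C=[]
for sg in(1,-1):
    q=br&(V*sg>27.5)&(V*sg<40)&(abs(U+15)<25)&(z>12)&(z<36)
    c=[(U[q].min()+U[q].max())/2,np.percentile(U[q],2),np.percentile(U[q],98),V[q].min(),V[q].max(),z[q].max()];C.append(W[q].mean(0));print('cap',sg,q.sum(),np.round(c,1),C[-1])
print('mid',(C[0]+C[1])/2,'ydir',np.arctan2(*(C[0]-C[1])[[1,0]])-np.pi/2)
b=(z>94)&(z<110)&(abs(U-50)<30)&(abs(V)<15);print('bar top',U[b].mean(),U[b].min(),U[b].max())
E
python3 caps.py
```

```text
2 137 34.6 0.6 slope 0.182
3 232 23.8 0.6 slope -0.017
4 281 8.3 1.4 slope -0.247
5 298 -6.4 0.6 slope 0.043
cap 1 146 [-23.  -29.2 -17.2  27.6  32.7  32.5] [564.935539    47.72920959  36.17059738]
cap -1 84 [-23.6 -29.3 -17.8 -30.8 -27.5  33.3] [552.58737144 -10.13735255  36.38844747]
mid [558.76145522  18.79592852  36.27952242] ydir -0.2102371474100988
bar top 45.41207820439436 40.132821693096844 50.71747229314205
```

```bash
python3 - <<'E'
exec(open('caps.py').read().split("for i,x")[0])
m=((img.max(2)>150)).astype(np.uint8);k=np.zeros_like(m);k[50:150,300:338]=1
n,l,st,c=cv2.connectedComponentsWithStats(m*k)
for i in range(1,n):
    if st[i,4]>40:
        p=cast(f,c[i],47,s)[0];d=p[:2]-P0;q=l==i
        print(st[i],c[i].round(1),(d@ux-15).round(1),(d@vy).round(1),'zmed',np.median(z[q]).round(1))
E
```

```text
[303  59  13  13 162] [309.   64.8] -13.1 -5.8 zmed 39.7
[317  58  16  13 195] [324.6  64.3] -13.4 4.5 zmed 42.3
[306  83  29  13 349] [320.   89.1] 1.8 1.5 zmed 41.2
[307 107  28  12 300] [319.8 112.7] 16.6 1.4 zmed 41.1
[304 130  12  12 132] [309.5 135.7] 31.6 -5.7 zmed 39.8
[318 130  14  12 157] [324.6 135.9] 31.8 4.7 zmed 42.2
```

The unit slid about 7 mm toward the robot, so the pivot is now at about (559.8,18.6). The handle sits at its stop. Next is the approach to the caps.

Call:
apply_moves(
  deltas=[
    {"claw": -1,"delta_pos": [4.1,0,0],"yaw": 0},
    {"claw": -1,"delta_pos": [4.1,0,0],"yaw": 0},
    {"claw": -1,"delta_pos": [4.0,0,0],"yaw": 0},
    {"claw": -1,"delta_pos": [0,0,4],"yaw": 0},
    {"claw": -1,"delta_pos": [0,0,4],"yaw": 0},
    {"claw": -1,"delta_pos": [0,0,2.8],"yaw": 0},
    {"claw": -1,"delta_pos": [0,0,0],"yaw": 0},
  ],
  grip_force=40,
)

```text
clock: 15.18
eef_pos: [556.8, 18.6, 242.3]
tcp_rot: [-3.141, -0.003, 2.937]
contact_force: [-1.1, 0.3, 0.7]
opening: 1.0
grasp_force: 0.0
```

```bash
python3 - <<'E'
from h import *
from rig import r
import pickle
s=r.sense();f=r.grab_frame("wrist");pickle.dump((s,f),open('w3.pkl','wb'))
f2=r.grab_frame("scene")
print(s['clock'],s['eef_pos'],s['tcp_rot'],s['opening'],s['qpos'])
cv2.imwrite('pics/w5.png',np.hstack([f['img'][100:480,160:480],f2['img'][100:480,140:460]]))
E
```

```text
15.175 [556.80577494  18.55938249 242.28449492] [-3.14077667 -0.00337843  2.93668236] 0.9997614414243654 [ 3.06286284e-02  4.57673946e-01  1.90229583e+00 -7.12793264e-06
  7.85098450e-01 -1.33525373e+00]
```

View pics/w5.png

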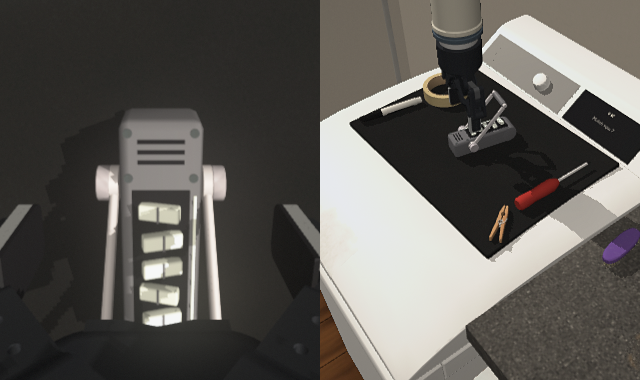

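The caps at crop (105,183) and (215,183) are centred between the open fingers at about x 35 and 285. I go down and close.

Call:
apply_moves(
  deltas=[
    {"claw": -1,"delta_pos": [-0.1,0,2.5],"yaw": 0},
    {"claw": -1,"delta_pos": [0,0,2.2],"yaw": 0},
    {"claw": -1,"delta_pos": [0,0,1.0],"yaw": 0},
    {"claw": -1,"delta_pos": [0,0,0],"yaw": 0},
    {"claw": 1,"delta_pos": [0,0,0],"yaw": 0},
    {"claw": 1,"delta_pos": [0,0,0],"yaw": 0},
    {"claw": 1,"delta_pos": [0,0,0],"yaw": 0},
    {"claw": 1,"delta_pos": [0,0,0],"yaw": 0},
  ],
)

```text
clock: 16.27
eef_pos: [559.1, 18.4, 188.1]
tcp_rot: [3.141, 0.002, 2.94]
contact_force: [-1.1, 0.6, 7.2]
opening: 0.734
grasp_force: 42.2
```

Call:
apply_moves(
  deltas=[
    {"claw": 1,"delta_pos": [0,0,-0.5],"yaw": 0},
    {"claw": 1,"delta_pos": [0,0,-0.8],"yaw": 0},
    {"claw": 1,"delta_pos": [0,0,-1],"yaw": 0},
    {"claw": 1,"delta_pos": [0,0,0],"yaw": 0},
  ],
)

```text
clock: 16.77
eef_pos: [558.5, 18.4, 210.6]
tcp_rot: [3.141, 0.0, 2.94]
contact_force: [-0.6, 1.3, -0.9]
opening: 0.733
grasp_force: 45.3
```

Call:
apply_moves(
  deltas=[
    {"claw": 1,"delta_pos": [0,0,-1.5],"yaw": 0},
    {"claw": 1,"delta_pos": [0,0,-1.5],"yaw": 0},
    {"claw": 1,"delta_pos": [0,0,-1.5],"yaw": 0},
    {"claw": 1,"delta_pos": [0,0,-1.5],"yaw": 0},
    {"claw": 1,"delta_pos": [0,0,-2],"yaw": 0},
    {"claw": 1,"delta_pos": [0,0,-2],"yaw": 0},
    {"claw": 1,"delta_pos": [0,0,-2],"yaw": 0},
    {"claw": 1,"delta_pos": [0,0,0],"yaw": 0},
  ],
)

```text
clock: 17.77
eef_pos: [559.0, 18.4, 331.5]
tcp_rot: [3.141, 0.003, 2.94]
contact_force: [-0.5, 0.8, -4.0]
opening: 0.735
grasp_force: 45.0
```

```bash
python3 - <<'E'
from h import *
from rig import r
s=r.sense();f2=r.grab_frame("scene")
print(s['clock'],s['eef_pos'],s['tcp_rot'],s['opening'],s['contact_force'])
cv2.imwrite('pics/s6.png',cv2.resize(f2['img'][60:300,180:500],None,fx=2,fy=2))
E
```

```text
17.775 [558.98565803  18.40716746 331.53894392] [3.14085755 0.0032355  2.93979738] 0.7351651010507909 [-0.50107767  0.75665897 -3.95866237]
```

View pics/s6.png

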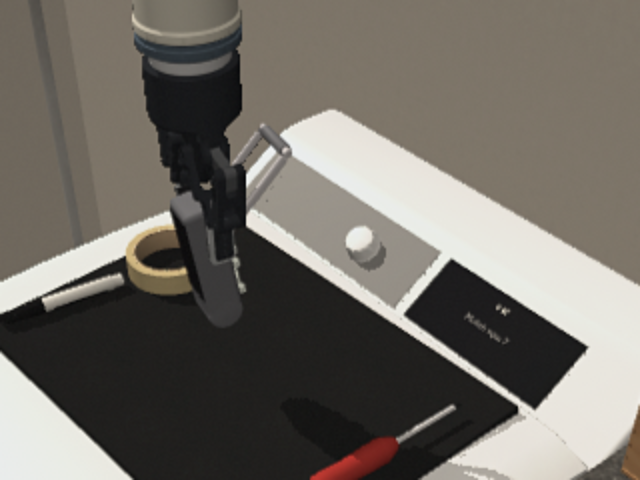

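The unit hangs bottom down at crop (205,260), but the handle bar at (275,140) has stayed up instead of swinging with the unit. I'll measure this in the scene depth map, no picture needed.

```bash
cat > hang.py <<'E'
from h import *
from rig import r
s=r.sense();f=r.grab_frame("scene");Z=f['z_map'];e,M=cam(f);v,u=np.mgrid[0:480,0:640]
W=e+(np.stack([(u-f['cx'])/f['fx'],-(v-f['cy'])/f['fy'],-np.ones(u.shape)],-1)*Z[...,None])@M.T
th=s['tcp_rot'][2]-np.pi;ux=np.array([np.cos(th),np.sin(th)]);vy=np.array([-ux[1],ux[0]])
d=W[...,:2]-s['eef_pos'][:2];U=d@ux;V=d@vy;H=W[...,2]-(s['eef_pos'][2]-160)
g=(abs(V)<45)&(U>-60)&(U<120)&(H>-120)&(H<120)&(Z>0)
g&=W[...,2]>40
print(s['clock'],s['eef_pos'],s['contact_force'],g.sum())
for h in range(-110,120,10):
    q=g&(abs(H-h)<5)
    if q.any():
        for a,b in ((-60,-20),(-20,20),(20,50),(50,120)):
            k=q&(U>=a)&(U<b)
            if k.sum()>2: print(h,(a,b),k.sum(),'U',U[k].min().round(),U[k].max().round(),'V',V[k].min().round(),V[k].max().round())
E
python3 hang.py
```

```text
17.825 [558.54038488  18.3811952  330.38553069] [-0.34094608 -0.14203888 -4.38180956] 2664
-90 (-20, 20) 35 U -5.0 17.0 V -24.0 -18.0
-80 (-20, 20) 83 U -10.0 20.0 V -24.0 16.0
-80 (20, 50) 5 U 20.0 23.0 V -21.0 -20.0
-70 (-20, 20) 93 U -12.0 20.0 V -24.0 12.0
-70 (20, 50) 10 U 20.0 30.0 V -21.0 -9.0
-60 (-20, 20) 90 U -14.0 20.0 V -24.0 16.0
-60 (20, 50) 14 U 20.0 30.0 V -18.0 -4.0
-50 (-20, 20) 102 U -15.0 19.0 V -24.0 15.0
-50 (20, 50) 10 U 21.0 27.0 V -13.0 -1.0
-40 (-20, 20) 111 U -16.0 20.0 V -24.0 14.0
-40 (20, 50) 7 U 21.0 28.0 V -12.0 -8.0
-30 (-20, 20) 100 U -18.0 18.0 V -24.0 14.0
-30 (20, 50) 8 U 22.0 25.0 V -12.0 -5.0
-20 (-20, 20) 82 U -19.0 14.0 V -24.0 15.0
-20 (20, 50) 4 U 24.0 25.0 V -11.0 -9.0
-10 (-60, -20) 6 U -21.0 -20.0 V -16.0 12.0
-10 (-20, 20) 67 U -20.0 10.0 V -40.0 13.0
0 (-60, -20) 19 U -22.0 -20.0 V -22.0 13.0
0 (-20, 20) 74 U -20.0 11.0 V -45.0 12.0
10 (-60, -20) 32 U -23.0 -20.0 V -20.0 12.0
10 (-20, 20) 78 U -20.0 12.0 V -45.0 -19.0
20 (-60, -20) 37 U -24.0 -20.0 V -21.0 15.0
20 (-20, 20) 87 U -20.0 12.0 V -45.0 37.0
30 (-60, -20) 55 U -25.0 -20.0 V -23.0 16.0
30 (-20, 20) 205 U -20.0 11.0 V -45.0 38.0
30 (20, 50) 20 U 30.0 41.0 V -29.0 -23.0
40 (-20, 20) 69 U -13.0 11.0 V -45.0 41.0
40 (20, 50) 40 U 31.0 50.0 V -29.0 24.0
50 (-20, 20) 48 U -15.0 -6.0 V -44.0 31.0
50 (20, 50) 42 U 38.0 50.0 V -29.0 25.0
50 (50, 120) 32 U 50.0 59.0 V -27.0 24.0
60 (-20, 20) 91 U -17.0 -2.0 V -40.0 29.0
60 (50, 120) 76 U 51.0 70.0 V -29.0 22.0
70 (-20, 20) 86 U -17.0 -1.0 V -35.0 28.0
70 (50, 120) 130 U 61.0 74.0 V -29.0 23.0
80 (-20, 20) 93 U -19.0 20.0 V -39.0 20.0
80 (50, 120) 16 U 67.0 72.0 V -24.0 16.0
90 (-20, 20) 165 U -19.0 19.0 V -45.0 16.0
100 (-20, 20) 137 U -12.0 12.0 V -45.0 -1.0
110 (-20, 20) 88 U -12.0 14.0 V -43.0 -23.0
```

Call:
apply_moves(
  deltas=[
    {"claw": 1,"delta_pos": [0,0,0],"yaw": 0},
    {"claw": 1,"delta_pos": [0,0,0],"yaw": 0},
    {"claw": 1,"delta_pos": [0,0,0],"yaw": 0},
    {"claw": 1,"delta_pos": [0,0,0],"yaw": 0},
  ],
  grip_force=20,
)

```text
clock: 18.38
eef_pos: [558.5, 18.4, 329.5]
tcp_rot: [-3.142, -0.0, 2.94]
contact_force: [0.7, -0.7, -5.2]
opening: 0.736
grasp_force: 45.1
```

```bash
python3 hang.py | egrep "^[0-9.]+ \[|^(-70|-20|30|70|60)"
```

```text
18.375 [558.50504647  18.3911988  329.45389328] [ 0.74760338 -0.68264585 -5.1842048 ] 2631
-70 (-20, 20) 92 U -12.0 19.0 V -25.0 12.0
-70 (20, 50) 8 U 20.0 30.0 V -21.0 -9.0
-20 (-20, 20) 77 U -19.0 14.0 V -24.0 16.0
-20 (20, 50) 3 U 24.0 25.0 V -10.0 -8.0
30 (-60, -20) 59 U -25.0 -20.0 V -22.0 18.0
30 (-20, 20) 196 U -20.0 7.0 V -45.0 38.0
30 (20, 50) 14 U 30.0 39.0 V -28.0 -23.0
60 (-20, 20) 88 U -17.0 -3.0 V -40.0 30.0
60 (20, 50) 3 U 49.0 50.0 V -29.0 20.0
60 (50, 120) 72 U 51.0 68.0 V -29.0 24.0
70 (-20, 20) 84 U -17.0 -2.0 V -34.0 27.0
70 (50, 120) 129 U 59.0 73.0 V -29.0 22.0
```

The grip force doesn't back off, and the handle seems locked to the squeezed caps. Laying the unit back down in the same grip will restore the handle to its stop, and then I can regrip lightly. I move 6 cm out, lower it, then roll it down onto its face.

Call:
apply_moves(
  deltas=[
    {"claw": 1,"delta_pos": [-3,0,2.3],"yaw": 0},
    {"claw": 1,"delta_pos": [-3,0,2.3],"yaw": 0},
    {"claw": 1,"delta_pos": [0,0,2.2],"yaw": 0},
    {"claw": 1,"delta_pos": [1.5,0,0.2],"yaw": 0},
    {"claw": 1,"delta_pos": [1.5,0,0.35],"yaw": 0},
    {"claw": 1,"delta_pos": [1.45,0,0.6],"yaw": 0},
    {"claw": 1,"delta_pos": [1.45,0,0.8],"yaw": 0},
    {"claw": 1,"delta_pos": [1.2,0,1.0],"yaw": 0},
  ],
)

```text
clock: 19.42
eef_pos: [545.4, 20.9, 232.3]
tcp_rot: [-3.141, -0.003, 2.94]
contact_force: [-6.3, 1.1, 5.4]
opening: 0.732
grasp_force: 46.9
```

Call:
apply_moves(
  deltas=[
    {"claw": 1,"delta_pos": [1.1,0,1.1],"yaw": 0},
    {"claw": 1,"delta_pos": [0.7,0,0.95],"yaw": 0},
    {"claw": 1,"delta_pos": [0.5,0,0.95],"yaw": 0},
    {"claw": 1,"delta_pos": [0.5,0,1.2],"yaw": 0},
    {"claw": 1,"delta_pos": [0,0,0],"yaw": 0},
  ],
)

```text
clock: 20.05
eef_pos: [520.0, 26.2, 189.2]
tcp_rot: [-3.141, -0.001, 2.94]
contact_force: [-1.7, -1.0, -2.1]
opening: 0.736
grasp_force: 46.3
```

Call:
apply_moves(
  deltas=[
    {"claw": 1,"delta_pos": [0,0,0.1],"yaw": 0},
    {"claw": -0.7,"delta_pos": [0,0,0],"yaw": 0},
    {"claw": -0.7,"delta_pos": [0,0,0],"yaw": 0},
    {"claw": -0.7,"delta_pos": [0,0,0],"yaw": 0},
    {"claw": -0.44,"delta_pos": [0,0,0],"yaw": 0},
    {"claw": -0.44,"delta_pos": [0,0,0],"yaw": 0},
    {"claw": -0.44,"delta_pos": [0,0,0],"yaw": 0},
  ],
  grip_force=20,
)

```text
clock: 20.92
eef_pos: [520.5, 26.2, 189.6]
tcp_rot: [3.141, 0.001, 2.94]
contact_force: [-1.1, -0.4, 5.8]
opening: 0.739
grasp_force: 21.3
```

```bash
python3 hang.py | egrep "^[0-9.]+ \[|^(20|30|40|50|70|60|80) \((20|50)"
```

```text
20.925 [520.51703187  26.18468607 189.58000827] [-1.05653193 -0.36807279  5.82006921] 1294
20 (20, 50) 7 U 28.0 43.0 V -26.0 4.0
20 (50, 120) 43 U 51.0 73.0 V -12.0 6.0
30 (20, 50) 14 U 28.0 37.0 V -28.0 21.0
40 (20, 50) 51 U 29.0 46.0 V -29.0 22.0
50 (20, 50) 42 U 38.0 50.0 V -28.0 24.0
50 (50, 120) 11 U 50.0 55.0 V -28.0 23.0
60 (20, 50) 11 U 44.0 50.0 V -28.0 23.0
60 (50, 120) 49 U 50.0 66.0 V -28.0 23.0
70 (50, 120) 90 U 56.0 72.0 V -29.0 24.0
80 (50, 120) 49 U 60.0 70.0 V -26.0 22.0
```

Call:
apply_moves(
  deltas=[
    {"claw": -0.47,"delta_pos": [0,0,0],"yaw": 0},
    {"claw": -0.47,"delta_pos": [0,0,0],"yaw": 0},
  ],
)

```text
clock: 21.22
eef_pos: [520.5, 26.2, 189.6]
tcp_rot: [3.141, 0.001, 2.94]
contact_force: [-1.6, 0.0, 5.9]
opening: 0.743
grasp_force: 21.3
```

Call:
apply_moves(
  deltas=[
    {"claw": -0.475,"delta_pos": [0,0,0],"yaw": 0},
    {"claw": -0.475,"delta_pos": [0,0,0],"yaw": 0},
  ],
)

```text
clock: 21.48
eef_pos: [520.6, 26.2, 189.6]
tcp_rot: [3.141, 0.001, 2.94]
contact_force: [-1.5, -0.7, 7.0]
opening: 0.743
grasp_force: 21.3
```

Call:
apply_moves(
  deltas=[
    {"claw": -0.475,"delta_pos": [0,0,-1.0],"yaw": 0},
    {"claw": -0.475,"delta_pos": [0,0,-1.0],"yaw": 0},
    {"claw": -0.475,"delta_pos": [0,0,-1.0],"yaw": 0},
    {"claw": -0.475,"delta_pos": [0,0,-1.0],"yaw": 0},
    {"claw": -0.475,"delta_pos": [0,0,0],"yaw": 0},
  ],
)

```text
clock: 22.1
eef_pos: [519.9, 26.3, 230.1]
tcp_rot: [3.142, -0.001, 2.94]
contact_force: [-4.9, 1.0, 3.7]
opening: 0.738
grasp_force: 21.0
```

```bash
python3 hang.py | egrep "^[0-9.]+ \[|^(0|10|-10|-20|20|30|40|50|70|60|80) \((20|50)"
```

```text
22.1 [519.90045454  26.26652944 230.07432008] [-4.90222905  0.96977951  3.72333028] 2042
-20 (20, 50) 69 U 20.0 50.0 V -24.0 13.0
-20 (50, 120) 74 U 50.0 71.0 V -22.0 15.0
-10 (20, 50) 73 U 20.0 48.0 V -24.0 9.0
-10 (50, 120) 9 U 50.0 57.0 V -13.0 -3.0
0 (20, 50) 14 U 21.0 41.0 V -30.0 1.0
10 (20, 50) 61 U 20.0 49.0 V -29.0 20.0
10 (50, 120) 33 U 50.0 72.0 V -28.0 23.0
20 (20, 50) 5 U 47.0 50.0 V -26.0 22.0
20 (50, 120) 153 U 50.0 97.0 V -29.0 26.0
30 (50, 120) 111 U 80.0 101.0 V -29.0 25.0
```

At about 21 N the handle now swings with the unit: the bar dropped to U≈95, H≈25. I keep lifting.

Call:
apply_moves(
  deltas=[
    {"claw": -0.475,"delta_pos": [0,0,-1.2],"yaw": 0},
    {"claw": -0.475,"delta_pos": [0,0,-1.2],"yaw": 0},
    {"claw": -0.475,"delta_pos": [0,0,-1.2],"yaw": 0},
    {"claw": -0.475,"delta_pos": [0,0,-1.2],"yaw": 0},
    {"claw": -0.475,"delta_pos": [0,0,-1.2],"yaw": 0},
    {"claw": -0.475,"delta_pos": [0,0,-1.5],"yaw": 0},
    {"claw": -0.475,"delta_pos": [0,0,-1.5],"yaw": 0},
    {"claw": -0.475,"delta_pos": [0,0,0],"yaw": 0},
  ],
)

```text
clock: 23.15
eef_pos: [520.8, 26.2, 320.7]
tcp_rot: [3.141, 0.003, 2.94]
contact_force: [-0.0, -0.5, -4.7]
opening: 0.744
grasp_force: 20.0
```

```bash
python3 hang.py
```

```text
23.15 [520.83251226  26.22777797 320.68336035] [-0.02062326 -0.46928234 -4.65213938] 2597
-90 (-60, -20) 5 U -25.0 -21.0 V -21.0 -17.0
-90 (-20, 20) 39 U -19.0 2.0 V -23.0 -18.0
-80 (-60, -20) 35 U -27.0 -20.0 V -23.0 16.0
-80 (-20, 20) 63 U -20.0 14.0 V -24.0 -10.0
-80 (50, 120) 4 U 65.0 71.0 V -26.0 -23.0
-70 (-60, -20) 38 U -27.0 -21.0 V -22.0 11.0
-70 (-20, 20) 72 U -20.0 17.0 V -24.0 -2.0
-70 (50, 120) 106 U 55.0 72.0 V -28.0 23.0
-60 (-60, -20) 40 U -27.0 -20.0 V -23.0 15.0
-60 (-20, 20) 75 U -20.0 13.0 V -24.0 -10.0
-60 (20, 50) 7 U 46.0 50.0 V -27.0 23.0
-60 (50, 120) 37 U 51.0 62.0 V -27.0 24.0
-50 (-60, -20) 45 U -26.0 -20.0 V -23.0 13.0
-50 (-20, 20) 69 U -20.0 15.0 V -24.0 -8.0
-50 (20, 50) 44 U 36.0 50.0 V -28.0 23.0
-50 (50, 120) 10 U 50.0 54.0 V -27.0 21.0
-40 (-60, -20) 40 U -25.0 -20.0 V -21.0 12.0
-40 (-20, 20) 85 U -20.0 19.0 V -24.0 -4.0
-40 (20, 50) 50 U 28.0 44.0 V -28.0 23.0
-30 (-60, -20) 42 U -24.0 -20.0 V -22.0 16.0
-30 (-20, 20) 77 U -20.0 19.0 V -25.0 -15.0
-30 (20, 50) 28 U 21.0 35.0 V -29.0 21.0
-20 (-60, -20) 43 U -23.0 -20.0 V -22.0 15.0
-20 (-20, 20) 68 U -19.0 20.0 V -28.0 -19.0
-20 (20, 50) 11 U 20.0 27.0 V -28.0 -24.0
-10 (-60, -20) 34 U -23.0 -20.0 V -21.0 14.0
-10 (-20, 20) 53 U -20.0 18.0 V -41.0 -16.0
0 (-60, -20) 34 U -22.0 -20.0 V -21.0 14.0
0 (-20, 20) 77 U -20.0 12.0 V -45.0 -19.0
10 (-60, -20) 25 U -21.0 -20.0 V -19.0 12.0
10 (-20, 20) 85 U -20.0 12.0 V -45.0 15.0
20 (-20, 20) 113 U -20.0 12.0 V -45.0 35.0
30 (-20, 20) 181 U -19.0 11.0 V -45.0 38.0
40 (-20, 20) 69 U -16.0 10.0 V -45.0 42.0
50 (-20, 20) 42 U -16.0 -7.0 V -43.0 27.0
60 (-20, 20) 79 U -16.0 -1.0 V -40.0 29.0
70 (-20, 20) 73 U -17.0 -3.0 V -36.0 29.0
80 (-20, 20) 98 U -19.0 19.0 V -39.0 18.0
90 (-20, 20) 165 U -19.0 20.0 V -45.0 17.0
100 (-20, 20) 121 U -11.0 11.0 V -45.0 -2.0
110 (-20, 20) 90 U -11.0 13.0 V -41.0 -21.0
```

The unit hangs about 4° leaning back, with the bar at its stop. Now I carry it to the worktop, turning it square to the room.

Call:
apply_moves(
  deltas=[
    {"claw": -0.475,"delta_pos": [0,0,0],"yaw": -0.1},
    {"claw": -0.475,"delta_pos": [0,0,0],"yaw": -0.1},
    {"claw": -0.475,"delta_pos": [0.3,-1.5,0],"yaw": 0},
    {"claw": -0.475,"delta_pos": [0.3,-3.0,0],"yaw": 0},
    {"claw": -0.475,"delta_pos": [0.3,-4.5,0],"yaw": 0},
    {"claw": -0.475,"delta_pos": [0.3,-4.5,0],"yaw": 0},
    {"claw": -0.475,"delta_pos": [0.3,-4.5,0],"yaw": 0},
    {"claw": -0.475,"delta_pos": [0.3,-4.5,0],"yaw": 0},
  ],
)

```text
clock: 24.2
eef_pos: [501.0, -200.8, 318.8]
tcp_rot: [3.141, -0.001, 3.137]
contact_force: [0.4, 0.0, -5.0]
opening: 0.735
grasp_force: 20.3
```

Call:
apply_moves(
  deltas=[
    {"claw": -0.475,"delta_pos": [0.3,-4.5,0],"yaw": 0},
    {"claw": -0.475,"delta_pos": [0.3,-4.5,0],"yaw": 0},
    {"claw": -0.475,"delta_pos": [0.3,-4.5,0],"yaw": 0},
    {"claw": -0.475,"delta_pos": [0.3,-4.5,0],"yaw": 0},
    {"claw": -0.475,"delta_pos": [0.3,-3.0,0],"yaw": 0},
    {"claw": -0.475,"delta_pos": [0.1,-1.5,0],"yaw": 0},
    {"claw": -0.475,"delta_pos": [0,-1.0,0],"yaw": 0},
    {"claw": -0.475,"delta_pos": [0,0,0],"yaw": 0},
  ],
)

```text
clock: 25.2
eef_pos: [485.4, -433.7, 318.9]
tcp_rot: [3.141, -0.0, 3.139]
contact_force: [-0.3, -0.4, -3.2]
opening: 0.74
grasp_force: 20.4
```

```bash
sed -i 's/g&=W\[...,2\]>40/g\&=W[...,2]>15/' hang.py; python3 hang.py | egrep "^[0-9.]+ \[|^-"; python3 -c "
from rig import r
print(r.sense()['tcp_rot'],r.sense()['grasp_force'])"
```

```text
25.2 [ 485.41999712 -433.66612949  318.94472003] [-0.27986227 -0.4065581  -3.21003698] 5802
-90 (-60, -20) 3 U -25.0 -20.0 V -21.0 -19.0
-90 (-20, 20) 22 U -20.0 0.0 V -22.0 -21.0
-80 (-60, -20) 112 U -29.0 -20.0 V -21.0 18.0
-80 (-20, 20) 41 U -20.0 4.0 V -22.0 -20.0
-70 (-60, -20) 134 U -29.0 -20.0 V -22.0 17.0
-70 (-20, 20) 44 U -20.0 4.0 V -22.0 -21.0
-60 (-60, -20) 134 U -28.0 -20.0 V -22.0 16.0
-60 (-20, 20) 41 U -20.0 3.0 V -22.0 -20.0
-50 (-60, -20) 152 U -28.0 -21.0 V -21.0 17.0
-50 (-20, 20) 48 U -20.0 4.0 V -22.0 -20.0
-40 (-60, -20) 147 U -27.0 -20.0 V -21.0 17.0
-40 (-20, 20) 50 U -20.0 8.0 V -22.0 -20.0
-30 (-60, -20) 158 U -26.0 -20.0 V -21.0 16.0
-30 (-20, 20) 52 U -20.0 6.0 V -22.0 -20.0
-20 (-60, -20) 160 U -25.0 -20.0 V -22.0 17.0
-20 (-20, 20) 46 U -20.0 2.0 V -22.0 -20.0
-10 (-60, -20) 151 U -25.0 -20.0 V -20.0 17.0
-10 (-20, 20) 52 U -20.0 -6.0 V -40.0 30.0
[ 3.14097514e+00 -3.48077995e-04  3.13975565e+00] 20.37652552127838
```

Call:
apply_moves(
  deltas=[
    {"claw": -0.475,"delta_pos": [0,0,2],"yaw": 0},
    {"claw": -0.475,"delta_pos": [0,0,2],"yaw": 0},
    {"claw": -0.475,"delta_pos": [0,0,1.5],"yaw": 0},
    {"claw": -0.475,"delta_pos": [0,0,0.8],"yaw": 0},
    {"claw": -0.475,"delta_pos": [0,0,0.3],"yaw": 0},
    {"claw": -0.475,"delta_pos": [0,0,0],"yaw": 0},
  ],
)

```text
clock: 26.0
eef_pos: [485.6, -433.9, 253.3]
tcp_rot: [-3.141, 0.0, 3.14]
contact_force: [0.0, 0.3, -4.0]
opening: 0.741
grasp_force: 20.4
```

Call:
apply_moves(
  deltas=[
    {"claw": -0.475,"delta_pos": [0,0,0.15],"yaw": 0},
    {"claw": -0.475,"delta_pos": [0,0,0.1],"yaw": 0},
    {"claw": -0.475,"delta_pos": [0,0,0],"yaw": 0},
  ],
)

```text
clock: 26.38
eef_pos: [485.5, -433.7, 250.8]
tcp_rot: [-3.141, 0.0, 3.14]
contact_force: [-0.2, 0.5, -4.7]
opening: 0.74
grasp_force: 20.4
```

Call:
apply_moves(
  deltas=[
    {"claw": -0.475,"delta_pos": [0,0,0.15],"yaw": 0},
    {"claw": -0.475,"delta_pos": [0,0,0.05],"yaw": 0},
    {"claw": -0.475,"delta_pos": [0,0,0],"yaw": 0},
  ],
)

```text
clock: 26.75
eef_pos: [486.3, -433.9, 250.2]
tcp_rot: [-3.141, 0.002, 3.14]
contact_force: [0.3, 3.2, 5.2]
opening: 0.743
grasp_force: 21.7
```

Touchdown, with the force changing from −4.7 to +5 N. Next I roll it back onto the handle.

Call:
apply_moves(
  deltas=[
    {"claw": -0.475,"delta_pos": [-0.35,0,0.03],"yaw": 0},
    {"claw": -0.475,"delta_pos": [-0.35,0,0.04],"yaw": 0},
    {"claw": -0.475,"delta_pos": [-0.35,0,0.06],"yaw": 0},
    {"claw": -0.475,"delta_pos": [-0.35,0,0.07],"yaw": 0},
    {"claw": -0.35,"delta_pos": [-0.35,0,0.1],"yaw": 0},
    {"claw": -0.475,"delta_pos": [-0.35,0,0.1],"yaw": 0},
    {"claw": -0.475,"delta_pos": [0,0,0],"yaw": 0},
  ],
)

```text
clock: 27.62
eef_pos: [507.5, -433.9, 245.5]
tcp_rot: [-3.141, 0.002, 3.14]
contact_force: [1.9, 2.5, 4.9]
opening: 0.741
grasp_force: 21.6
```

```bash
sed -i 's/>15$/>-3/' hang.py; python3 hang.py | egrep "^[0-9.]+ \[|^-"
```

```text
27.625 [ 507.4833694  -433.87846626  245.48309926] [1.93400662 2.52047224 4.93428191] 4989
-90 (-60, -20) 15 U -55.0 -20.0 V -41.0 36.0
-90 (-20, 20) 22 U -19.0 18.0 V -45.0 35.0
-90 (20, 50) 16 U 21.0 49.0 V -41.0 -22.0
-90 (50, 120) 4 U 52.0 66.0 V -44.0 4.0
-80 (-60, -20) 65 U -45.0 -20.0 V -22.0 16.0
-80 (-20, 20) 3 U -20.0 -17.0 V -22.0 -21.0
-80 (20, 50) 8 U 42.0 49.0 V -27.0 -26.0
-70 (-60, -20) 174 U -46.0 -20.0 V -22.0 17.0
-70 (-20, 20) 6 U -20.0 -15.0 V -22.0 -21.0
-60 (-60, -20) 187 U -45.0 -20.0 V -22.0 18.0
-60 (-20, 20) 15 U -19.0 -11.0 V -22.0 -21.0
-50 (-60, -20) 191 U -42.0 -21.0 V -22.0 17.0
-50 (-20, 20) 18 U -20.0 -7.0 V -22.0 -21.0
-40 (-60, -20) 190 U -38.0 -20.0 V -22.0 17.0
-40 (-20, 20) 22 U -20.0 -5.0 V -22.0 -21.0
-30 (-60, -20) 198 U -36.0 -20.0 V -22.0 17.0
-30 (-20, 20) 31 U -19.0 -1.0 V -22.0 -21.0
-20 (-60, -20) 180 U -32.0 -20.0 V -22.0 17.0
-20 (-20, 20) 32 U -20.0 0.0 V -22.0 -21.0
-10 (-60, -20) 191 U -29.0 -20.0 V -22.0 17.0
-10 (-20, 20) 35 U -19.0 -4.0 V -40.0 35.0
```

The lean measures about 17.7°, so it should be on bottom and bar. I open slowly and back off upward.

Call:
apply_moves(
  deltas=[
    {"claw": -0.52,"delta_pos": [0,0,0],"yaw": 0},
    {"claw": -0.6,"delta_pos": [0,0,0],"yaw": 0},
    {"claw": -0.75,"delta_pos": [0,0,0],"yaw": 0},
    {"claw": -1,"delta_pos": [0,0,0],"yaw": 0},
    {"claw": -1,"delta_pos": [0,0,0],"yaw": 0},
    {"claw": -1,"delta_pos": [0,0,-0.5],"yaw": 0},
    {"claw": -1,"delta_pos": [0,0,-1.5],"yaw": 0},
    {"claw": -1,"delta_pos": [0,0,-3],"yaw": 0},
  ],
)

```text
clock: 28.68
eef_pos: [506.2, -433.6, 295.1]
tcp_rot: [3.141, -0.001, 3.14]
contact_force: [0.9, -0.4, -0.3]
opening: 1.001
grasp_force: 0.0
```

Call:
apply_moves(
  deltas=[
    {"claw": -1,"delta_pos": [0,0,-5],"yaw": 0},
    {"claw": -1,"delta_pos": [0,0,-5],"yaw": 0},
    {"claw": -1,"delta_pos": [3,3,-2],"yaw": 0},
    {"claw": -1,"delta_pos": [3,5,0],"yaw": 0},
    {"claw": -1,"delta_pos": [0,5,0],"yaw": 0},
    {"claw": -1,"delta_pos": [0,5,0],"yaw": 0},
    {"claw": -1,"delta_pos": [0,5,0],"yaw": 0},
    {"claw": -1,"delta_pos": [0,0,0],"yaw": 0},
  ],
)

```text
clock: 29.68
eef_pos: [446.5, -201.1, 415.9]
tcp_rot: [3.142, 0.001, -3.14]
contact_force: [-0.8, -1.2, 0.4]
opening: 0.998
grasp_force: 0.0
```

```bash
python3 - <<'E'
from h import *
from rig import r
s=r.sense();f=r.grab_frame("scene");t=r.grab_frame("top")
print(s['clock'],s['eef_pos'],s['contact_force'])
cv2.imwrite('pics/s7.png',np.hstack([cv2.resize(f['img'][230:470,200:520],None,fx=1.25,fy=1.25),cv2.resize(t['img'][160:360,340:600],None,fx=1.5,fy=1.5)]))
E
```

```text
29.675 [ 446.54677227 -201.14485613  415.93157244] [-0.83613097 -1.15589511  0.43456969]
```

View pics/s7.png

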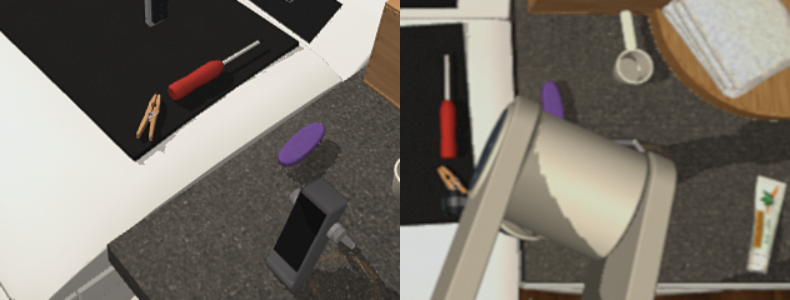

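The unit stands on the stone leaning on its handle, screen toward the room, at crop (305,235). The brush, peg and screwdriver look undisturbed, so I'm handing in.

```bash
python3 -c "
from rig import r
print(r.sign_off())"
```

```text
the job is handed in; nothing more can be done
None
```

I set switches 1, 3 and 4 on and 2 and 5 off (measured before moving the unit), swung the handle to its stop (it slipped once during the lift and I put it back), stood the unit on the stone leaning on it with its screen to the room, and handed in at about 30 s. The rockers could not be seen again once it stood, and no verdict came back.

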